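# Slide the filled vial tray home on the autosampler deck

### The job

Two vial trays stand on the rails of the autosampler deck, one at each end. With the fingertips push the tray that holds vials along the rails towards the middle until it drops into the locating notches there, sitting fully down and level, and leave it there. Do not lift any tray, leave the empty tray where it stands, and do not disturb the bottle, the jar or the beaker.

Things in the scene. Friction and masses are not known exactly. Their poses are not given: they have to be found in the camera images.
- deck: Fixed autosampler deck: black base 130 mm (its x) by 460 mm (its y), carrying two bright flat rails along its y, tops 30 mm above the table, 23 to 53 mm either side of the centre line; the channel between them is 47 mm wide, its floor 12 mm up. Side guides, 44 mm high, leave a tray 1.5 mm of play each side. Ends open, no end stop. Origin: centre of the underside, on the table.
- seat (a point): Middle of the deck at notch-floor height, 24 mm above the table: where the origin of a seated tray comes to lie. Axes as the deck's, y along the rails. The four notches in the rail tops, 16 mm long and 6 mm deep, lie 40 mm before and behind it; a tray's feet (10 mm long) have 3 mm of play each way in them.
- full_tray: The tray to push, 0.5 to 0.8 kg: grey plate 110 by 110 mm on four 8 mm feet, with a white 90 by 90 mm rack on the plate's middle and 16 vials fixed in it, black-capped tops 66 mm above the feet. Origin: centre of its underside (bottom of the feet): 30 mm above the table while riding, 24 mm seated. Its y runs along the rails. It starts at either end of the deck, 135 to 165 mm from the seat.
- plate (a point): Centre of the filled tray's grey base plate (12 mm thick, 14 mm above the tray's origin). Push on the plate's outer end edge, 55 mm from here along y: it spans 38 to 50 mm above the table while riding, 32 to 44 mm seated. Sliding takes a few newtons; over the notches it drops 6 mm by its own weight and they stop it. Pushed fast it can fly over; shoved hard or high it can tip out.
- empty_tray: The tray without vials, at the other end of the rails: same plate, feet and white rack, its top with 16 dark empty holes, 38 mm above the feet. Origin: centre of its underside (bottom of the feet). It stays where it is.
- solvent_bottle: Bystander: amber bottle with white cap, 64 mm across, 140 mm tall. Origin: centre of the underside.
- cap_jar: Bystander: clear jar with white lid, 60 mm across, 75 mm tall. Origin: centre of the underside.
- beaker: Bystander: open glass beaker, 66 mm across, 85 mm tall. Origin: centre of the underside.
Things that resemble listed ones, but are neither listed nor needed, are in the scene too. What is shaped like the full_tray but green or purple is not meant.

How it is judged (in metres and radians):
At the end, for the whole second after the job is handed in: The filled tray lies in the notches: within 6 mm of the seat horizontally, at most 2 mm above notch-floor height, level within 0.03 rad, straight within 0.06 rad, at rest. Empty tray within 10 mm of its start; bottle, jar and beaker upright and within 20 mm of theirs (horizontal distance between full_tray and seat below 0.006 m and z of full_tray in the frame of seat between -0.003 and 0.002 m and angle between full_tray's own z axis and vertical below 0.03 rad and angle between the y axis of full_tray and the y axis of deck, either way round below 0.06 rad and linear speed of full_tray below 0.01 m/s and distance of empty_tray from where it was at the start of the episode below 0.01 m and distance of each of solvent_bottle, cap_jar, beaker from where it was at the start of the episode below 0.02 m and angle between each of solvent_bottle, cap_jar, beaker's own z axis and vertical below 0.1 rad); the robot touches nothing.
It fails at once if the filled tray is lifted more than 12 mm off the rails (z of full_tray in the frame of seat above 0.018 m).
It fails at once if the empty tray is lifted more than 12 mm off the rails (z of empty_tray in the frame of seat above 0.018 m).
It fails at once if the filled tray is tipped by more than 0.25 rad (angle between full_tray's own z axis and vertical above 0.25 rad).
It fails at once if the empty tray is moved by more than 10 mm (distance of empty_tray from where it was at the start of the episode above 0.01 m).
It fails at once if the bottle, jar or beaker is moved by more than 20 mm or tipped (distance of any of solvent_bottle, cap_jar, beaker from where it was at the start of the episode above 0.02 m or angle between any of solvent_bottle, cap_jar, beaker's own z axis and vertical above 0.3 rad).
It also fails if it takes over 48 s, if anything falls off the work surface, if the arm or the gripper's body presses on something with over 40 N, if the wrist force passes 120 N, or if a joint passes its speed limit or range.

### The arm

A 7-joint arm with a two-finger parallel gripper is mounted at the origin on the work surface. World frame = base frame: x ahead of the robot, y to its left, z up, the work surface at z = 0. Lengths are in mm, angles in rad, forces in N, time in s.
With the tool pointing down it reaches from about 425 to 925 mm from the base axis. Payload 6.8 kg.
Tool frame: the origin (TCP) lies on the centre line of the jaws, within the pads' length; the fingertips stand r.tip_extent ahead of it and the grasp point (between the pads) lies 5 mm behind it (r.tip_extent is the distance from the TCP to the fingertips, in mm); z points along the fingers, y is the direction in which the jaws open and shut (so a half turn about z gives the same grasp; the last joint's range is limited). The gripper opens to 85 mm and grips with 20 to 120 N. Pads are 22 mm wide; open, the fingers measure 114 mm over their backs; the gripper's body (76 mm by 85 mm) begins 54 mm behind the grasp point. The pads swing forward as they close: fully open they stand 13 mm farther back than shut.
Start: joints at [1.007, 0.477, 0.022, 1.555, -0.011, 1.109, -0.083], TCP at [297.133, -606.101, 245.308] pointing down, gripper open.
Joint ranges: [-2.96, 2.96], [-0.34, 2.1], [-1.41, 1.46], [0.24, 2.44], [-1.37, 4.51], [0.17, 1.92], [-2.96, 2.96]. Speed limits (rad/s): [2.39, 2.39, 3.14, 3.14, 3.14, 3.14, 3.14].

### API

Orientations are given as a rotation vector (axis times angle).
In Python, from plant import r gives the robot as it stands.
- The arm moves only by the tool carry_out, never from a script. Its argument "series" is one flat list of numbers, 6 for each row, row after row: the shift along the tool's x, y, z as a fraction of full scale, then the turn, a rotation vector about the tool's x, y, z as a fraction of full scale. In form: [x, y, z, wx, wy, wz, x, y, z, wx, wy, wz, ...]. A call has 1 to 12 rows; each row is the pose to reach, as a shift and turn from the pose measured when the call began, along the tool's axes at that moment; what a row does not reach only later rows make up. Full scale, the value 1, is 0.4 m for a shift and 45 degrees for a turn. A row lasts 1/8 s, in which the tool goes at most 62.5 mm and 10.7 degrees, less where a joint would pass 70% of its speed; a pose out of reach is approached as far as the arm can. A call with a number of a shift or a turn outside -1 to 1 is refused whole. A call with a gripper value outside its range is refused whole. "claw" is the closure, from -1 (fully open) to 1 (shut), set as the call begins (left out, the last holds). The fingers move at their own pace and stop on an object; "squeeze" is the grip in N (left out, the last holds). Time passes only in rows, so rows that repeat a pose let the fingers close. It gives the time, the measured TCP pose, the force and the opening at its end, in the units of the state.
- r.state(): the state, without advancing time (a new reading comes with each control period).
- r.read_camera(name): name is "scene" or "top"; returns (picture, depth): 420x560x3 uint8, red, green, blue; 420x560 float32, mm along the optical axis (not along the pixel's ray), 0 where there is no reading.
- r.get_calibration(name): a dict with "mtx" (3x3 intrinsics, pixels), "k1" (the pictures are not rectified: a ray, as slopes to the right and down, at radius r is drawn at 1 + k1 r^2 times it, then the intrinsics apply), "extrinsics" (4x4, takes a point from world to camera coordinates). Camera axes: x right, y down, z forward; pixel columns grow to the right and rows downward; lengths in mm; the calibration is good to about 2 mm. A picture is of the moment at which its call begins. get_calibration takes no time and is no camera call.
- r.finish_job(): hands the job in, once; it reports no verdict.
The state is a dict: "time_s": time; "q": joint angles; "qvel": joint speeds; "joint_torque": joint torques, N m; "tool_pos": TCP position; "eef_rot": TCP orientation; "force": force on the tool from outside, world axes, zero at the start; "torque": the same for the moment, N m; "width": finger opening in mm.
Only numpy, scipy, OpenCV 4.12 (cv2) and the standard library are available. Lean on these libraries where they do the work, as an engineer would, in place of code of your own. Each camera call takes 0.05 s, during which the arm holds its last target.

## Working session

There is one attempt and no reset: what is moved stays moved. The work goes in short steps, Python scripts to look and compute and a tool call to move; the robot and the scene stay as the last step left them, time stands still between calls to the robot, and variables do not carry over. Pictures are saved under pics/ and viewed, and the job is handed in when it is done.

Besides the shell and the picture viewer there is one more tool, called after "Call:" as name(argument=value, ...) on one line, values as JSON. carry_out: Moves the arm, as the interface text tells. Its arguments: {"type":"object","properties":{"series":{"type":"array"},"claw":{"type":"number"},"squeeze":{"type":"number"}},"required":["series"]}

```bash
ls; mkdir -p pics; cat > h.py <<'E'
import numpy as np, cv2
from plant import r
def ray(cal,u,v):
    K=np.array(cal["mtx"]);k=cal["k1"];E=np.array(cal["extrinsics"])
    x=(u-K[0,2])/K[0,0];y=(v-K[1,2])/K[1,1]
    rd=np.hypot(x,y);rr=rd
    for _ in range(30): rr=rd/(1+k*rr*rr)
    s=rr/rd if rd>0 else 1
    d=E[:3,:3].T@np.array([x*s,y*s,1]);o=-E[:3,:3].T@E[:3,3]
    return o,d
def on_plane(cal,u,v,z):
    o,d=ray(cal,u,v);return o+d*(z-o[2])/d[2]
def at_depth(cal,u,v,dep):
    o,d=ray(cal,u,v);return o+d*dep
E
python3 - <<'E'
from h import *
for n in ("scene","top"):
    p,d=r.read_camera(n); np.savez(f"pics/{n}0.npz",p=p,d=d); cv2.imwrite(f"pics/{n}0.png",p[:,:,::-1])
    c=r.get_calibration(n);print(n,c)
s=r.state();print({k:np.round(v,3) for k,v in s.items()},r.tip_extent)
E
```

```text
pics
scene {'mtx': array([[433.90288959,   0.        , 278.29692231],
       [  0.        , 433.90288959, 213.64067106],
       [  0.        ,   0.        ,   1.        ]]), 'k1': 0.04778463013632983, 'extrinsics': array([[ 1.77382911e-01,  9.83959673e-01,  1.89384492e-02,
        -6.10045867e+01],
       [ 7.67781515e-01, -1.26321646e-01, -6.28135643e-01,
        -3.27922206e+02],
       [-6.15667806e-01,  1.25961120e-01, -7.77873350e-01,
         1.72957842e+03],
       [ 0.00000000e+00,  0.00000000e+00,  0.00000000e+00,
         1.00000000e+00]])}
top {'mtx': array([[397.25976584,   0.        , 275.57401372],
       [  0.        , 397.25976584, 214.25310733],
       [  0.        ,   0.        ,   1.        ]]), 'k1': -0.028731662349397, 'extrinsics': array([[-1.10648838e-02, -9.99791565e-01,  1.71579540e-02,
        -3.93926513e+01],
       [-9.98859533e-01,  1.02543034e-02, -4.66313540e-02,
         4.69239411e+02],
       [ 4.64456916e-02, -1.76543565e-02, -9.98764798e-01,
         1.00852343e+03],
       [ 0.00000000e+00,  0.00000000e+00,  0.00000000e+00,
         1.00000000e+00]])}
{'time_s': np.float64(0.1), 'q': array([ 1.007,  0.478,  0.022,  1.556, -0.011,  1.109, -0.083]), 'qvel': array([-0.001, -0.002, -0.   , -0.003,  0.   ,  0.001,  0.   ]), 'joint_torque': array([ 5.0000e-03, -5.9776e+01,  1.6140e+00, -2.8195e+01,  1.3000e-02,
        5.0000e-03, -0.0000e+00]), 'tool_pos': array([ 296.865, -605.644,  244.431]), 'eef_rot': array([-3.059e+00, -7.090e-01,  1.000e-03]), 'force': array([-0.535,  0.449, -0.306]), 'torque': array([-0.014,  0.066, -0.013]), 'width': np.float64(85.698)} 14.0
```

View pics/top0.png

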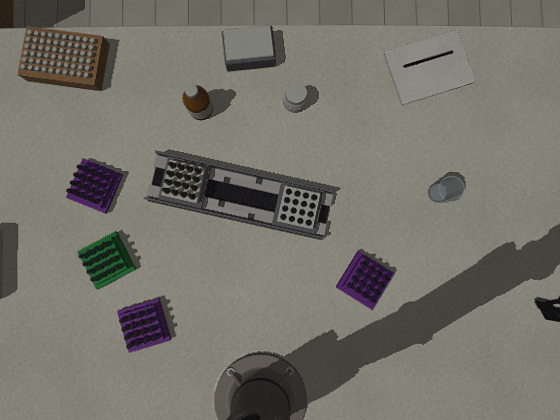

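View pics/scene0.png

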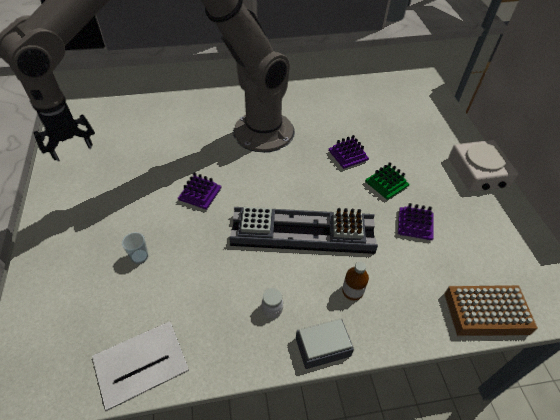

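```bash
python3 - <<'E'
from h import *
p=np.load("pics/top0.npz")["p"][140:250,135:350]
cv2.imwrite("pics/topc.png",cv2.resize(p[:,:,::-1],None,fx=3.7,fy=3.7,interpolation=cv2.INTER_CUBIC))
p=np.load("pics/scene0.npz")["p"][190:270,215:395]
cv2.imwrite("pics/scenec.png",cv2.resize(p[:,:,::-1],None,fx=4.4,fy=4.4,interpolation=cv2.INTER_CUBIC))
E
```

```text
(no output)
```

View pics/topc.png

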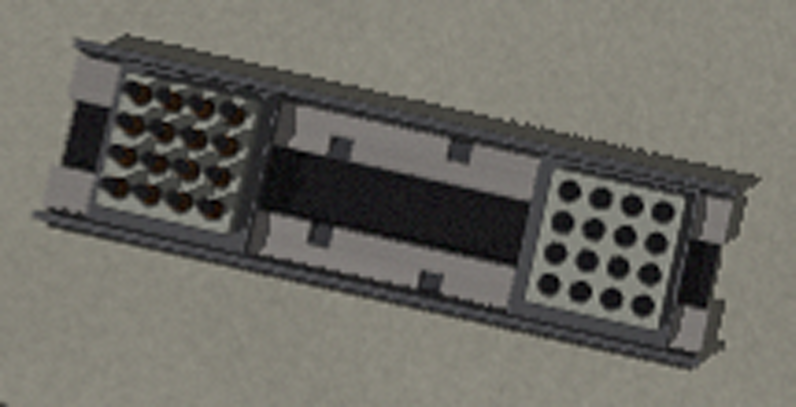

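View pics/scenec.png

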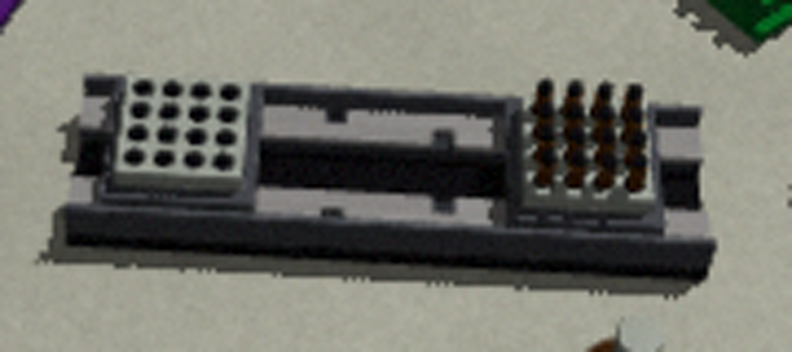

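```bash
python3 - <<'E'
from h import *
c=r.get_calibration("top");cs=r.get_calibration("scene")
T=lambda u,v,z:on_plane(c,135+u/3.7-.4,140+v/3.7-.4,z)
S=lambda u,v,z:on_plane(cs,215+u/4.4-.4,190+v/4.4-.4,z)
def pr(n,a):print(n,np.round(a,1))
n=[T(341,148,30),T(459,150,30),T(319,235,30),T(430,281,30)]
for a in n: pr("notch",a)
seat=np.mean(n,0);pr("seat",seat)
# guides corners at z44
g=[T(76,42,44),T(757,181,44),T(38,215,44),T(693,365,44)]
for a in g: pr("guide",a)
pr("gc",np.mean(g,0))
yax=(g[0]-g[1]+g[2]-g[3]);yax/=np.linalg.norm(yax);pr("yax",yax*1000);print(np.degrees(np.arctan2(yax[1],yax[0])))
for nm,P in (("full L",[T(115,75,50),T(92,208,50)]),("full R",[T(272,97,50),T(247,250,50)]),("empty L",[T(543,160,50),T(515,310,50)]),("empty R",[T(692,190,50),T(667,345,50)])):
  for a in P: pr(nm,a); print("   along",(a-seat)@yax, "across",(a-seat)@[yax[1],-yax[0],0])
ns=[S(336,115,30),S(443,140,30),S(333,212,30),S(443,205,30)]
for a in ns: pr("snotch",a)
pr("mean",np.mean(ns,0))
# scene: full tray plate outer edge
for a in (S(655,228,50),S(500,225,50),S(260,205,50),S(655,110,50)): pr("s",a);print((a-seat)@yax,(a-seat)@[yax[1],-yax[0],0])
d=np.load("pics/top0.npz")["d"]
for (u,v) in ((85,75),(60,185),(330,120),(420,200),(400,165)):
  U=int(135+u/3.7);V=int(140+v/3.7);pr("dep",at_depth(c,U,V,d[V,U]))
E
```

```text
notch [556.8  78.3  30. ]
notch [554.7  -2.2  30. ]
notch [497.4  93.6  30. ]
notch [465.3  18.3  30. ]
seat [518.6  47.   30. ]
guide [628.7 255.4  44. ]
guide [ 530.1 -203.7   44. ]
guide [511.7 280.3  44. ]
guide [ 406.4 -158.2   44. ]
gc [519.2  43.5  44. ]
yax [221.5 975.2   0. ]
77.20039264490691
full L [604.8 227.4  50. ]
   along 195.04503084608274 across 44.13889130918694
full L [515.5 242.5  50. ]
   along 189.93432611371878 across -46.30066040345657
full R [588.9 122.2  50. ]
   along 88.98153767301868 across 51.94229349174744
full R [486.4 139.1  50. ]
   along 82.73817344905974 across -51.82362341027723
empty L [544.8 -58.9  50. ]
   along -97.45146398323706 across 49.053354253376334
empty L [444.5 -39.1  50. ]
   along -100.31386226682746 across -53.17579147353182
empty R [ 523.7 -158.7   50. ]
   along -199.41788367706638 across 50.591207075017856
empty R [ 420.  -140.2   50. ]
   along -204.39818808853053 across -54.597049025881084
snotch [463.9  20.   30. ]
snotch [499.9  93.4  30. ]
snotch [5.508e+02 5.000e-01 3.000e+01]
snotch [557.7  79.8  30. ]
mean [518.1  48.4  30. ]
s [615.1 216.8  50. ]
186.95442491299679 56.5342373660622
s [594.9 110.2  50. ]
78.56209119440038 60.42873416700402
s [550.4 -52.7  50. ]
-90.15097745162878 53.10543596752933
s [512.9 248.6  50. ]
195.32212587771158 -50.14114584033815
dep [608.2 254.2  31.3]
dep [532.3 269.2  30.4]
dep [576.3  85.3  29.4]
dep [521.7  26.   10.5]
dep [545.   37.2  32.3]
```

```bash
python3 - <<'E'
from h import *
c=r.get_calibration("top")
z=np.load("pics/top0.npz");g=z["p"].astype(float).mean(2)
lo,up=[],[]
for u in range(209,274):
  vm=int(189+(u-205)*0.23)  # inside channel approx
  col=g[:,u]
  def cross(dirn):
    v=vm
    while col[v]<65 and abs(v-vm)<30: v+=dirn
    a,b=col[v-dirn],col[v]; return v-dirn*(b-65)/(b-a)
  lo.append((u,cross(1)));up.append((u,cross(-1)))
for nm,L in(("lo",lo),("up",up)):
  L=np.array(L)
  W=np.array([on_plane(c,u,v,30) for u,v in L])[:,:2]
  # robust line
  f=cv2.fitLine(W.astype(np.float32),cv2.DIST_HUBER,0,0.01,0.01).ravel()
  d=f[:2]*np.sign(f[1]);n=np.array([d[1],-d[0]])
  res=(W-f[2:])@n
  k=abs(res)<2
  f=cv2.fitLine(W[k].astype(np.float32),cv2.DIST_HUBER,0,0.01,0.01).ravel();d=f[:2]*np.sign(f[1]);n=np.array([d[1],-d[0]])
  print(nm,k.sum(),len(k),np.degrees(np.arctan2(d[1],d[0])),"offset from seat guess",(f[2:]-[518.5,47])@n)
E
```

```text
lo 59 65 76.73956 offset from seat guess -23.151202782833252
up 56 65 76.6668 offset from seat guess 22.40613464323735
```

```bash
cat >> h.py <<'E'
from scipy.spatial.transform import Rotation as Ro
TH=np.radians(76.7);YA=np.array([np.cos(TH),np.sin(TH),0]);XA=np.array([YA[1],-YA[0],0]);SEAT=np.array([518.4,47,0])
def plan(along,z_tip,across=0,flip=None,ext=None):
    s=r.state();R=Ro.from_rotvec(s["eef_rot"]);ext=ext or r.tip_extent
    tgt=SEAT+YA*along+XA*across;tgt[2]=z_tip+ext
    sh=R.inv().apply(tgt-s["tool_pos"])/400
    best=[]
    for sg in(1,-1):
        y=XA*sg;z=np.array([0,0,-1.]);x=np.cross(y,z)
        t=(R.inv()*Ro.from_matrix(np.column_stack([x,y,z]))).as_rotvec()
        best.append(np.degrees(t)/45)
    dp=s["tool_pos"]-SEAT
    print("t",round(float(s["time_s"]),2),"pos",np.round(s["tool_pos"],1),"along",round(dp@YA,1),"across",round(dp@XA,1),"F",np.round(s["force"],1),"w",round(float(s["width"]),1),"ext",r.tip_extent)
    print("shift",np.round(sh,4),"turns",[np.round(b,3) for b in best],"q",np.round(s["q"],2))
    print("tool axes in deck:",np.round(np.array([[R.as_matrix()[:,i]@XA,R.as_matrix()[:,i]@YA,R.as_matrix()[2,i]] for i in range(3)]),3).tolist())
E
python3 -c "
from h import *
plan(240,200)"
```

```text
t 0.1 pos [ 296.9 -605.6  244.4] along -686.1 across -65.5 F [-0.5  0.4 -0.3] w 85.7 ext 14.0
shift [ 1.5964 -1.6847  0.0786] turns [array([-2.000e-03, -1.000e-03, -1.124e+00]), array([-1.000e-03,  2.000e-03,  2.876e+00])] q [ 1.01  0.48  0.02  1.56 -0.01  1.11 -0.08]
tool axes in deck: [[0.773, 0.635, -0.0], [0.635, -0.773, -0.002], [-0.001, 0.001, -1.0]]
```

Call:
carry_out(series=[0.06,-0.06,0,0,0,-0.04,0.16,-0.17,0,0,0,-0.12,0.27,-0.28,0,0,0,-0.2,0.38,-0.4,0,0,0,-0.28,0.48,-0.51,0,0,0,-0.36,0.53,-0.56,0,0,0,-0.4,0.53,-0.56,0,0,0,-0.4], claw=1, squeeze=20)

```text
time_s: 0.98
tool_pos: [389.4, -309.5, 244.8]
eef_rot: [-2.908, -1.185, 0.0]
force: [0.0, -0.8, -0.2]
width: -0.1
```

```bash
python3 -c "
from h import *
plan(240,200)"
```

```text
t 0.97 pos [ 389.4 -309.5  244.8] along -376.6 across -43.5 F [ 0.  -0.8 -0.2] w -0.1 ext 14.0
shift [ 1.3602 -0.7331  0.079 ] turns [array([-0.002, -0.001, -0.719]), array([-2.000e-03,  3.000e-03,  3.281e+00])] q [ 0.7   0.19 -0.17  1.96  0.04  0.99 -0.29]
tool axes in deck: [[0.535, 0.845, 0.001], [0.845, -0.535, -0.002], [-0.001, 0.001, -1.0]]
```

Call:
carry_out(series=[0.08,-0.05,0,0,0,-0.05,0.21,-0.12,0,0,0,-0.15,0.34,-0.19,0,0,0,-0.25,0.47,-0.26,0,0,0,-0.33,0.6,-0.33,0,0,0,-0.4,0.68,-0.36,0,0,0,-0.4,0.68,-0.36,0,0,0,-0.4])

```text
time_s: 1.85
tool_pos: [484.8, -15.4, 245.1]
eef_rot: [-2.685, -1.627, -0.002]
force: [-0.4, -0.4, -0.9]
width: -0.1
```

```bash
python3 -c "
from h import *
plan(240,170)"
```

```text
t 1.85 pos [484.8 -15.4 245.1] along -68.5 across -18.4 F [-0.4 -0.4 -0.9] w -0.1 ext 14.0
shift [ 0.7584 -0.1452  0.1547] turns [array([-0.001, -0.003, -0.317]), array([-4.000e-03,  2.000e-03,  3.683e+00])] q [ 0.3   0.2  -0.44  1.97  0.1   0.99 -0.67]
tool axes in deck: [[0.246, 0.969, 0.002], [0.969, -0.246, -0.001], [-0.001, 0.002, -1.0]]
```

Call:
carry_out(series=[0.08,-0.01,0,0,0,-0.04,0.22,-0.04,0,0,0,-0.12,0.36,-0.07,0,0,0,-0.2,0.5,-0.1,0,0,0,-0.28,0.64,-0.12,0.05,0,0,-0.317,0.74,-0.142,0.1,0,0,-0.317,0.758,-0.145,0.154,0,0,-0.317,0.758,-0.145,0.154,0,0,-0.317])

```text
time_s: 2.85
tool_pos: [573.5, 277.3, 181.6]
eef_rot: [-2.465, -1.945, 0.006]
force: [-0.4, -0.6, -1.3]
width: 0.3
```

```bash
python3 -c "
from h import *
plan(235,100)
for n in ('scene','top'):
    p,d=r.read_camera(n); np.savez(f'pics/{n}1.npz',p=p,d=d)
    p=p[180:300,215:415] if n=='scene' else p[120:250,115:315]
    cv2.imwrite(f'pics/{n}1.png',cv2.resize(p[:,:,::-1],None,fx=4,fy=4,interpolation=cv2.INTER_CUBIC))
"
```

```text
t 2.85 pos [573.5 277.3 181.6] along 236.8 across 0.7 F [-0.4 -0.6 -1.3] w 0.3 ext 14.0
shift [-0.0042 -0.0011  0.169 ] turns [array([-0.005,  0.002, -0.003]), array([0.004, 0.007, 3.997])] q [-0.16  0.54 -0.53  1.68  0.31  1.02 -1.03]
tool axes in deck: [[0.002, 1.0, -0.002], [1.0, -0.002, -0.004], [-0.004, -0.002, -1.0]]
```

View pics/top1.png

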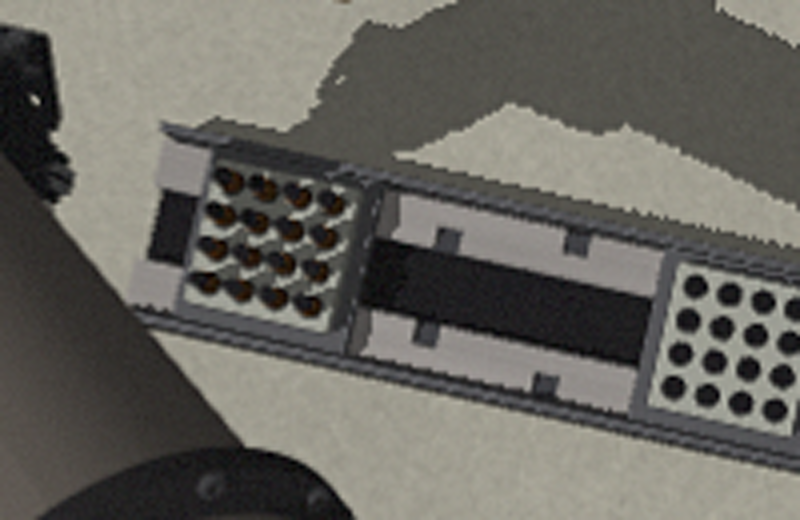

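View pics/scene1.png

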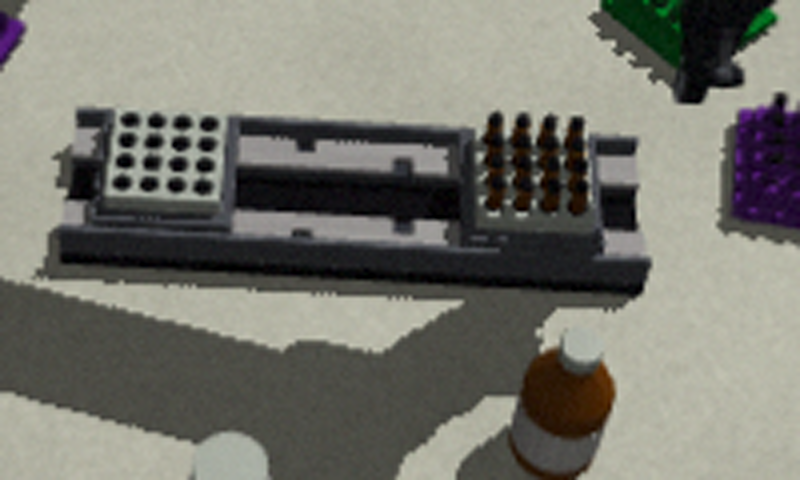

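```bash
python3 - <<'E'
from h import *
c=r.get_calibration("scene");z=np.load("pics/scene1.npz")
for u,v in((690,100),(725,83)):
  a=on_plane(c,215+u/4-.4,180+v/4-.4,168);print(a,(a-SEAT)@YA,(a-SEAT)@XA)
c=r.get_calibration("top")
b=on_plane(c,200,112,20);print("bottle",b)
E
```

```text
[576.00078067 280.03129582 168.        ] 240.03217824090254 2.4470744389706884
[564.42697539 311.10991839 168.        ] 267.6146862646903 -15.965937288122173
bottle [733.98894296 147.48570953  20.        ]
```

Call:
carry_out(series=[0,-0.002,0.05,0,0,0,0,-0.002,0.12,0,0,0,0,-0.002,0.18,0,0,0,0,-0.002,0.23,0,0,0,0,-0.002,0.27,0,0,0,0,-0.002,0.27,0,0,0,0,-0.002,0.27,0,0,0])

```text
time_s: 3.82
tool_pos: [574.2, 278.2, 76.9]
eef_rot: [-2.466, -1.945, -0.002]
force: [-0.3, -0.0, -0.4]
width: 0.1
```

```bash
python3 -c "
from h import *
plan(225,34)
for n in ('scene','top'):
    p,d=r.read_camera(n); np.savez(f'pics/{n}2.npz',p=p,d=d)
    p=p[180:300,215:415] if n=='scene' else p[120:250,115:315]
    cv2.imwrite(f'pics/{n}2.png',cv2.resize(p[:,:,::-1],None,fx=4,fy=4,interpolation=cv2.INTER_CUBIC))
"
```

```text
t 3.83 pos [574.2 278.2  76.9] along 237.8 across 1.1 F [-0.3 -0.  -0.4] w 0.1 ext 14.0
shift [-0.0322 -0.0027  0.0723] turns [array([ 0.001, -0.002, -0.004]), array([-3.000e-03, -1.000e-03,  3.996e+00])] q [-0.2   0.66 -0.48  1.75  0.39  0.83 -1.1 ]
tool axes in deck: [[0.003, 1.0, 0.002], [1.0, -0.003, 0.0], [0.0, 0.002, -1.0]]
```

View pics/scene2.png

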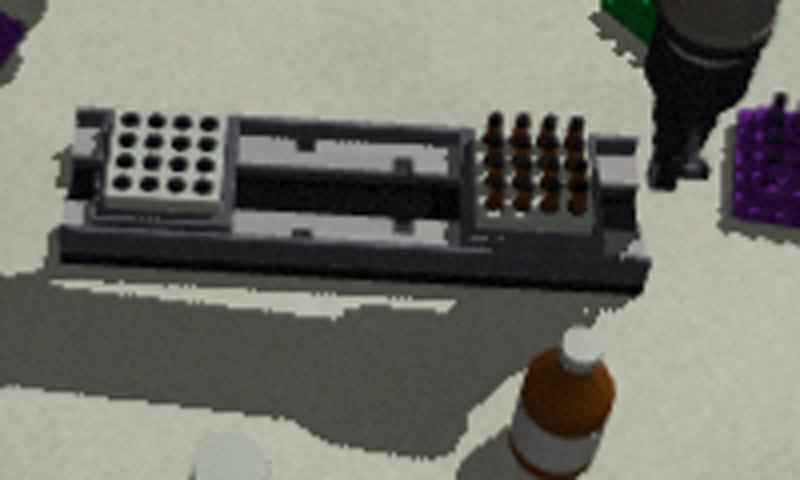

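View pics/top2.png

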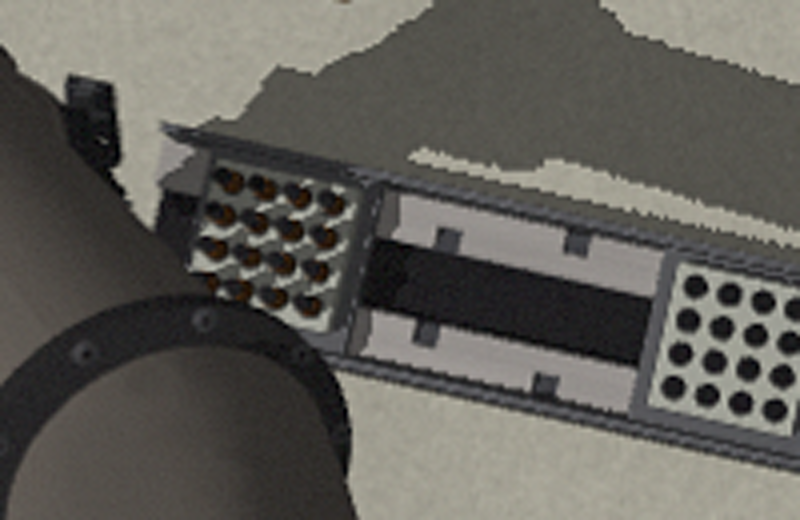

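Call:
carry_out(series=[0,-0.003,0.03,0,0,0,0,-0.003,0.06,0,0,0,0,-0.003,0.072,0,0,0,0,-0.003,0.072,0,0,0,-0.02,-0.003,0.072,0,0,0,-0.04,-0.003,0.072,0,0,0,-0.055,-0.003,0.072,0,0,0,-0.06,-0.003,0.072,0,0,0,-0.065,-0.003,0.072,0,0,0,-0.07,-0.003,0.072,0,0,0,-0.075,-0.003,0.072,0,0,0])

```text
time_s: 5.3
tool_pos: [566.1, 249.5, 48.4]
eef_rot: [-2.466, -1.945, -0.003]
force: [-0.6, 0.6, 0.7]
width: 0.1
```

```bash
cat > look.py <<'E'
from h import *
import sys
k=sys.argv[1]
plan(float(sys.argv[2]),34)
for n in ('scene','top'):
    p,d=r.read_camera(n); np.savez(f'pics/{n}{k}.npz',p=p,d=d)
    p=p[180:280,215:415] if n=='scene' else p[140:240,135:335]
    cv2.imwrite(f'pics/{n}{k}.png',cv2.resize(p[:,:,::-1],None,fx=4,fy=4,interpolation=cv2.INTER_CUBIC))
E
python3 look.py 3 200
```

```text
t 5.3 pos [566.1 249.5  48.4] along 208.0 across -0.1 F [-0.6  0.6  0.7] w 0.1 ext 14.0
shift [-0.0201  0.0004  0.0009] turns [array([ 0.001, -0.002, -0.004]), array([-4.000e-03, -2.000e-03,  3.996e+00])] q [-0.17  0.67 -0.47  1.81  0.42  0.76 -1.09]
tool axes in deck: [[0.003, 1.0, 0.002], [1.0, -0.003, 0.001], [0.001, 0.002, -1.0]]
```

View pics/scene3.png

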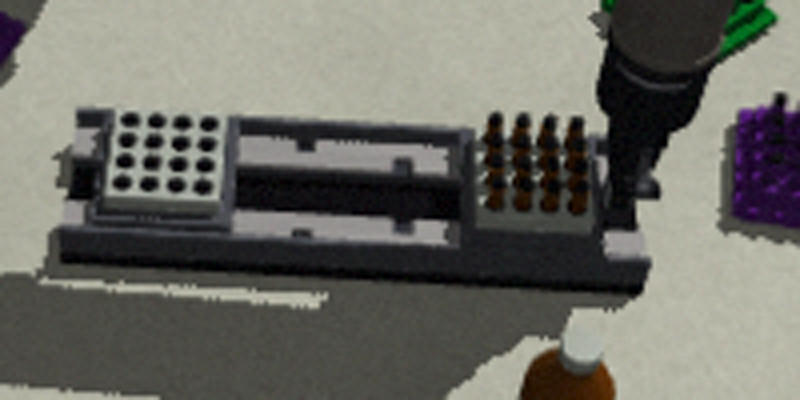

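Call:
carry_out(series=[-0.005,0,0.001,0,0,0,-0.01,0,0.001,0,0,0,-0.015,0,0.001,0,0,0,-0.02,0,0.001,0,0,0,-0.025,0,0.001,0,0,0,-0.032,0,0.001,0,0,0,-0.04,0,0.001,0,0,0,-0.05,0,0.001,0,0,0,-0.06,0,0.001,0,0,0,-0.07,0,0.001,0,0,0,-0.08,0,0.001,0,0,0,-0.09,0,0.001,0,0,0])

```text
time_s: 6.9
tool_pos: [557.7, 214.0, 47.9]
eef_rot: [-2.467, -1.945, -0.003]
force: [1.2, 3.0, -2.1]
width: -0.1
```

```bash
python3 look.py 4 130
```

```text
t 6.9 pos [557.7 214.   47.9] along 171.5 across -0.1 F [ 1.2  3.  -2.1] w -0.1 ext 14.0
shift [-0.1038  0.0007 -0.0004] turns [array([ 0.001, -0.002, -0.004]), array([-3.000e-03, -2.000e-03,  3.996e+00])] q [-0.12  0.64 -0.47  1.86  0.42  0.73 -1.06]
tool axes in deck: [[0.003, 1.0, 0.002], [1.0, -0.003, 0.001], [0.001, 0.002, -1.0]]
```

View pics/scene4.png

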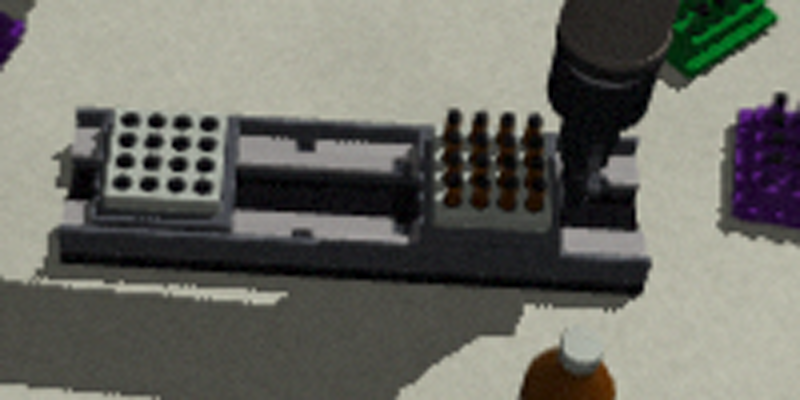

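View pics/top4.png

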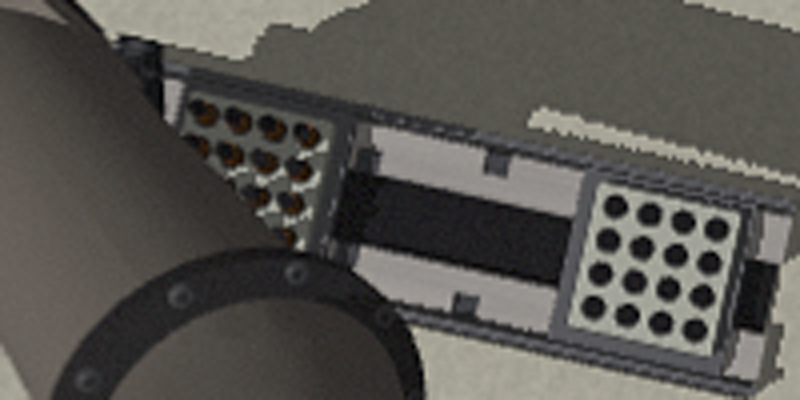

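Call:
carry_out(series=[-0.008,0,0,0,0,0,-0.018,0,0,0,0,0,-0.028,0,0,0,0,0,-0.038,0,0,0,0,0,-0.048,0,0,0,0,0,-0.058,0,0,0,0,0,-0.068,0,0,0,0,0,-0.078,0,0,0,0,0,-0.088,0,0,0,0,0,-0.098,0,0,0,0,0,-0.106,0,0,0,0,0,-0.112,0,0,0,0,0])

```text
time_s: 8.5
tool_pos: [547.2, 169.6, 47.9]
eef_rot: [2.468, 1.944, 0.002]
force: [1.0, 4.0, 1.0]
width: -0.4
```

```bash
python3 look.py 5 80
```

```text
t 8.5 pos [547.2 169.6  47.9] along 126.0 across -0.2 F [1. 4. 1.] w -0.4 ext 14.0
shift [-0.1149  0.0009 -0.0003] turns [array([ 0.001, -0.001, -0.005]), array([-2.000e-03, -2.000e-03,  3.995e+00])] q [-0.05  0.62 -0.47  1.92  0.42  0.7  -1.  ]
tool axes in deck: [[0.004, 1.0, 0.001], [1.0, -0.004, 0.001], [0.001, 0.001, -1.0]]
```

View pics/scene5.png

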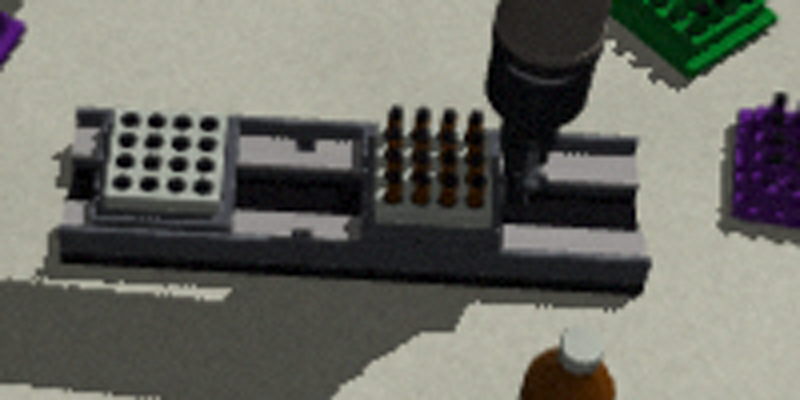

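Call:
carry_out(series=[-0.008,0,0,0,0,0,-0.017,0,0,0,0,0,-0.026,0,0,0,0,0,-0.035,0,0,0,0,0,-0.044,0,0,0,0,0,-0.053,0,0,0,0,0,-0.062,0,0,0,0,0,-0.071,0,0,0,0,0,-0.08,0,0,0,0,0,-0.088,0,0,0,0,0,-0.094,0,0,0,0,0,-0.098,0,0,0,0,0])

```text
time_s: 10.1
tool_pos: [537.9, 131.1, 47.9]
eef_rot: [2.468, 1.944, 0.001]
force: [0.1, 4.6, 0.8]
width: 0.0
```

```bash
python3 look.py 6 66
```

```text
t 10.1 pos [537.9 131.1  47.9] along 86.3 across -0.3 F [0.1 4.6 0.8] w 0.0 ext 14.0
shift [-0.0508  0.0011 -0.0003] turns [array([ 0.001, -0.   , -0.006]), array([-1.000e-03, -1.000e-03,  3.994e+00])] q [ 0.02  0.59 -0.47  1.97  0.42  0.68 -0.95]
tool axes in deck: [[0.004, 1.0, 0.0], [1.0, -0.004, 0.001], [0.001, 0.0, -1.0]]
```

View pics/scene6.png

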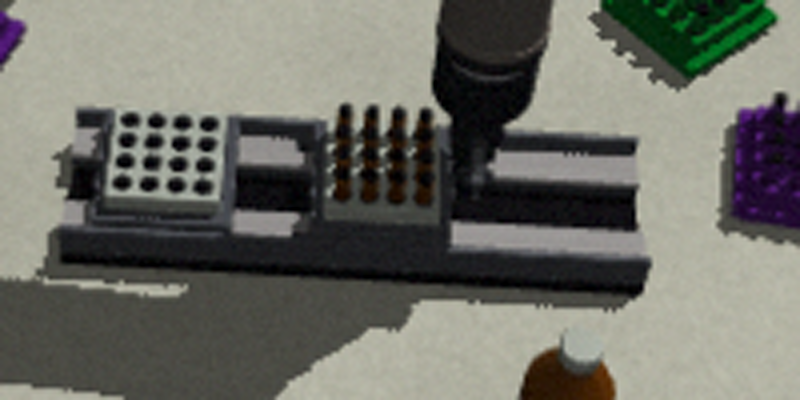

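Call:
carry_out(series=[-0.004,0,0,0,0,0,-0.008,0,0,0,0,0,-0.012,0,0,0,0,0,-0.016,0,0,0,0,0,-0.02,0,0,0,0,0,-0.024,0,0,0,0,0,-0.028,0,0,0,0,0,-0.032,0,0,0,0,0,-0.036,0,0,0,0,0,-0.04,0,0,0,0,0])

```text
time_s: 11.45
tool_pos: [534.0, 115.2, 47.8]
eef_rot: [2.468, 1.943, 0.0]
force: [0.7, 4.2, 0.1]
width: 0.0
```

```bash
python3 look.py 7 66
```

```text
t 11.45 pos [534.  115.2  47.8] along 69.9 across -0.5 F [0.7 4.2 0.1] w 0.0 ext 14.0
shift [-0.0098  0.0012 -0.0004] turns [array([ 0.001,  0.   , -0.006]), array([ 0.000e+00, -1.000e-03,  3.994e+00])] q [ 0.04  0.58 -0.47  1.98  0.42  0.67 -0.93]
tool axes in deck: [[0.005, 1.0, -0.0], [1.0, -0.005, 0.0], [0.0, -0.0, -1.0]]
```

View pics/scene7.png

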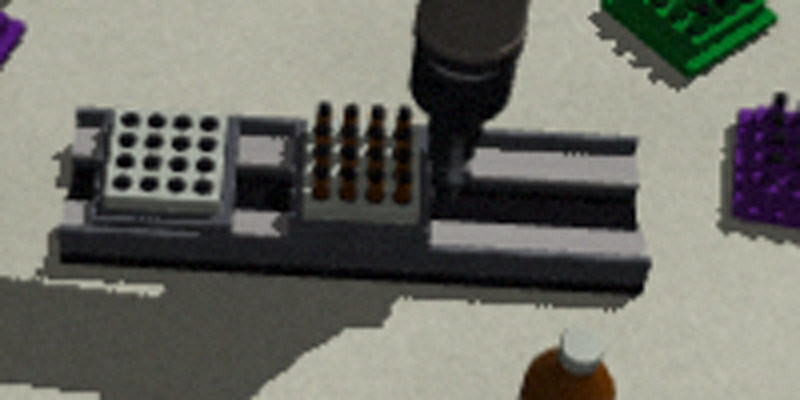

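Call:
carry_out(series=[-0.003,0,0,0,0,0,-0.006,0,0,0,0,0,-0.009,0,0,0,0,0,-0.012,0,0,0,0,0])

```text
time_s: 12.05
tool_pos: [532.7, 110.1, 47.7]
eef_rot: [2.468, 1.943, -0.001]
force: [1.3, 3.4, -0.7]
width: 0.0
```

```bash
python3 look.py 8 66
```

```text
t 12.05 pos [532.7 110.1  47.7] along 64.7 across -0.6 F [ 1.3  3.4 -0.7] w 0.0 ext 14.0
shift [ 0.0033  0.0014 -0.0008] turns [array([ 0.   ,  0.001, -0.006]), array([ 1.000e-03, -0.000e+00,  3.994e+00])] q [ 0.05  0.58 -0.47  1.99  0.42  0.67 -0.92]
tool axes in deck: [[0.005, 1.0, -0.001], [1.0, -0.005, 0.0], [0.0, -0.001, -1.0]]
```

View pics/scene8.png

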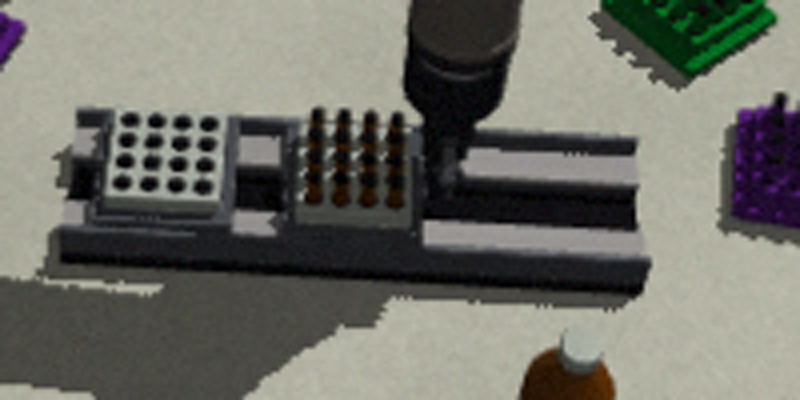

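Call:
carry_out(series=[0.01,0,0,0,0,0,0.03,0,0,0,0,0,0.06,0,0,0,0,0,0.11,0,0,0,0,0,0.17,0,0,0,0,0,0.24,0,-0.02,0,0,0,0.32,0,-0.1,0,0,0,0.42,0,-0.2,0,0,0,0.52,0,-0.3,0,0,0,0.6,0,-0.35,0,0,0,0.65,0,-0.36,0,0,0,0.65,0,-0.36,0,0,0])

```text
time_s: 13.65
tool_pos: [592.8, 366.2, 191.8]
eef_rot: [-2.465, -1.947, -0.001]
force: [-0.2, -0.2, -0.5]
width: -0.2
```

```bash
python3 look.py 9 66
```

```text
t 13.65 pos [592.8 366.2 191.8] along 327.8 across -1.0 F [-0.2 -0.2 -0.5] w -0.2 ext 14.0
shift [-0.6549  0.0036  0.3589] turns [array([-0.   , -0.001, -0.002]), array([-2.000e-03,  1.000e-03,  3.998e+00])] q [-0.29  0.62 -0.53  1.52  0.33  1.1  -1.12]
tool axes in deck: [[0.001, 1.0, 0.001], [1.0, -0.001, -0.0], [-0.0, 0.001, -1.0]]
```

View pics/scene9.png

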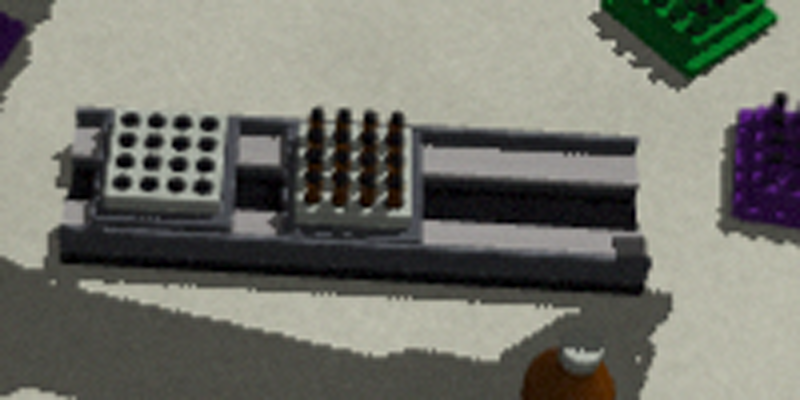

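View pics/top9.png

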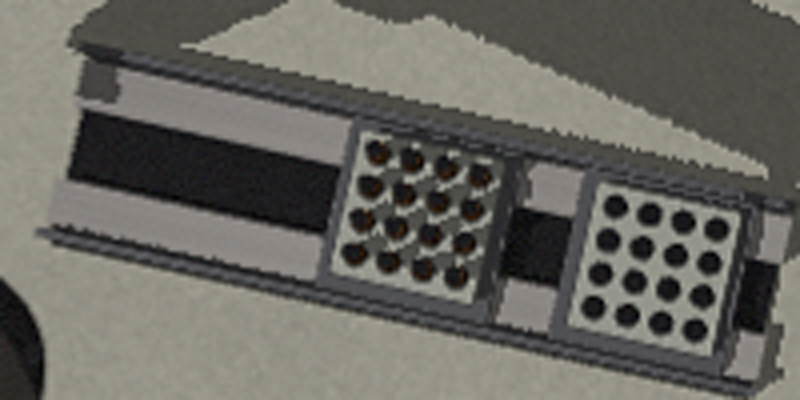

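```bash
python3 - <<'E'
from h import *
c=r.get_calibration("top")
P=lambda u,v,z:on_plane(c,135+u/4-.4,140+v/4-.4,z)
# plate corners (top face) at z 44, caps at z 90
cor=[P(353,123,44),P(326,283,44),P(514,158,44),P(489,314,44)]
for a in cor: print(np.round([(a-SEAT)@YA,(a-SEAT)@XA],1))
m=np.mean(cor,0);print("plate mean",np.round([(m-SEAT)@YA,(m-SEAT)@XA],1))
cap=[P(377,152,90),P(353,252,90),P(481,175,90),P(456,278,90)]
m=np.mean(cap,0);print("caps mean",np.round([(m-SEAT)@YA,(m-SEAT)@XA],1))
# heights from depth, fit planes to the white racks
for n in("top","scene"):
  c=r.get_calibration(n);E=c["extrinsics"]
  for f in("0","9"):
    z=np.load(f"pics/{n}{f}.npz");d=z["d"];p=z["p"].astype(int)
    vs,us=np.nonzero((d>0))
    pts=[]
    K=c["mtx"]
    box={"top":(180,340,130,240),"scene":(225,385,190,260)}[n] if f else 0
    for v in range(box[2],box[3]):
      for u in range(box[0]-35 if n=="top" else box[0],box[1]):
        if d[v,u]>0: 
          a=at_depth(c,u,v,d[v,u]); pts.append(((a-SEAT)@YA,(a-SEAT)@XA,a[2]))
    pts=np.array(pts)
    for nm,al in(("full",140 if f=="0" else 0),("empty",-150)):
      k=(abs(pts[:,0]-al)<43)&(abs(pts[:,1])<43)
      q=pts[k];hi=q[(q[:,2]>57)&(q[:,2]<72)]
      A=np.c_[hi[:,:2],np.ones(len(hi))];s=np.linalg.lstsq(A,hi[:,2],rcond=None)[0]
      print(n,f,nm,len(hi),"rack z med",round(np.median(hi[:,2]),1),"slopes",np.round(s[:2],3),"cap z",round(np.percentile(q[:,2],98),1))
      k=(abs(abs(pts[:,1])-49.5)<3)&(abs(pts[:,0]-al)<50); q=pts[k,2]; print("  plate margin z",np.round(np.percentile(q,[25,50,75]),1))
E
```

```text
[52.2 49.1]
[ 45.9 -51.9]
[-50.5  49.9]
[-56.9 -48.4]
plate mean [-2.3 -0.3]
caps mean [-3.7 -1.4]
top 0 full 740 rack z med 67.7 slopes [-0.001 -0.001] cap z 97.7
  plate margin z [48.4 49.7 50.8]
top 0 empty 1234 rack z med 67.8 slopes [0.002 0.001] cap z 71.4
  plate margin z [48.7 49.7 50.7]
top 9 full 851 rack z med 61.8 slopes [-0.001  0.002] cap z 92.0
  plate margin z [42.7 43.8 45.1]
top 9 empty 1234 rack z med 67.9 slopes [ 0.003 -0.003] cap z 71.4
  plate margin z [48.5 49.7 50.8]
scene 0 full 260 rack z med 68.7 slopes [ 0.009 -0.007] cap z 99.1
  plate margin z [49.5 51.1 52.8]
scene 0 empty 573 rack z med 68.3 slopes [ 0.001 -0.012] cap z 72.6
  plate margin z [47.7 49.6 51.8]
scene 9 full 321 rack z med 62.3 slopes [0.008 0.006] cap z 93.0
  plate margin z [42.3 44.2 47.3]
scene 9 empty 548 rack z med 68.3 slopes [ 0.002 -0.004] cap z 73.2
  plate margin z [47.1 50.3 51.9]
```

```bash
python3 - <<'E'
from h import *
for n in("top",):
  c=r.get_calibration(n)
  for f,al in(("9",-2),("9",-150),("0",-150)):
    d=np.load(f"pics/{n}{f}.npz")["d"];pts=[]
    for v in range(130,240):
      for u in range(145,340):
        if d[v,u]>0:
          a=at_depth(c,u,v,d[v,u]); y,x=(a-SEAT)@YA,(a-SEAT)@XA
          if abs(y-al)<60 and abs(x)<52 and 40<a[2]<54: pts.append((y,x))
    h=np.array(pts,np.float32);print(f,al,len(h),cv2.minAreaRect(h), np.round(np.percentile(h,[1,99],axis=0),1).tolist())
    # rack top + anything above 56: edges by regression of row extremes
    pts=[]
    for v in range(130,240):
      for u in range(145,340):
        if d[v,u]>0:
          a=at_depth(c,u,v,d[v,u]); y,x=(a-SEAT)@YA,(a-SEAT)@XA
          if abs(y-al)<60 and abs(x)<55 and 58<a[2]<71: pts.append((y,x))
    h=np.array(pts,np.float32);print("  rack",cv2.minAreaRect(h))
E
```

```text
9 -2 472 ((-1.5364532470703125, 0.0058746337890625), (109.61341094970703, 103.93509674072266), 0.13336823880672455) [[-56.2, -51.7], [52.9, 51.6]]
  rack ((-1.4863853454589844, -0.7919387817382812), (90.12264251708984, 89.77104187011719), 0.17880888283252716)
9 -150 486 ((-149.956787109375, 0.05074310302734375), (110.01976776123047, 103.92374420166016), 0.03643667697906494) [[-204.4, -51.7], [-95.3, 51.6]]
  rack ((-149.89234924316406, -0.5310401916503906), (90.27523803710938, 90.31720733642578), 0.21958264708518982)
0 -150 490 ((-149.91293334960938, -0.0172576904296875), (103.95851135253906, 109.8628158569336), 89.93343353271484) [[-204.6, -51.7], [-95.3, 51.8]]
  rack ((-150.06130981445312, -0.5136871337890625), (90.09996032714844, 90.09154510498047), 89.89251708984375)
```

Everything agrees: the tray is 1.5 mm from the seat, straight, level and down 6 mm, and the empty tray hasn't moved. Handing in.

```bash
python3 -c "
from h import *
z0=np.load('pics/top0.npz')['p'];z=np.load('pics/top9.npz')['p']
for nm,(v0,v1,u0,u1) in {'bottle':(80,122,180,215),'jar':(80,112,280,310),'beaker':(172,205,425,468)}.items():
    print(nm,cv2.phaseCorrelate(z0[v0:v1,u0:u1].mean(2).astype(np.float32),z[v0:v1,u0:u1].mean(2).astype(np.float32)))
print(r.finish_job())"
```

```text
bottle ((0.024428940270322386, 0.4686887400522117), 0.7787740698567143)
jar ((0.04275483001467961, -0.004850805003087544), 1.0057739434142907)
beaker ((0.5048970094667595, 0.014476418232739263), 0.9797224608468421)
the job is handed in; nothing more can be done
None
```

I pushed the filled tray about 140 mm along the rails with closed, upright fingertips, slowing near the notches. It dropped in, and I backed the arm well clear and handed the job in at about 14 s. `finish_job` reports no verdict, so the result rests on my own checks.

**Filled tray:**
- **Height:** in the top camera the rack top went from 67.7 to 61.8 mm and the plate from 49.7 to 43.8 mm, so it is down the full 6 mm.
- **Level and straight:** its slope is about 0.002 rad and its yaw about 0.003 rad. The scene camera gave noisier slopes, up to 0.009 rad.
- **Position:** it lies about 1.5 mm from the seat, measured from depth points.

**Disagreement:** corners and caps I picked by hand put the tray 2.3 to 3.7 mm off along the rails and suggested up to about 0.06 rad of skew. The same kind of picking on the empty tray before any push gave a similar skew. Depth points show that tray straight, so I put it down to picking error.

**Other objects:** the empty tray moved about 0.2 mm at most. The bottle, jar and beaker showed image shifts of at most half a pixel, roughly 1 mm. The bottle's match was weaker, probably because the arm's shadow lay near it. The arm was clear of everything at the end, with wrist force under 1 N.

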